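# Flip a tin lid hollow side down over a turn-over ramp

### The job

The blue lid is lying hollow side up and would gather dust. Set it, still hollow side up, on the raised metal landing of the white turn-over ramp and push it slowly, just far enough over the edge that it tips and slides nose down on the ramp by itself; then push its upper end onward so that it flips over onto the black pad and stays there, lying flat with its hollow side down. Leave the yellow lid where it is.

Things in the scene. Friction and masses are not known exactly. Their poses are not given: they have to be found in the camera images.
- blue_lid_center (a point): centre (half-way up) of the blue square lid, a shallow pan 64 x 64 mm and 13 mm tall with walls 2.8 mm thick, 60 g, lying loose on the worktop hollow side up, to the right of the ramp. Its z axis points out of the hollow side (up at the start), x and y run along its sides.
- yellow_lid_center (a point): centre (half-way up) of a yellow lid of the same size and shape, also lying hollow side up; not to be moved. The two lids may have changed places.
- ramp_crest (a point): white fixed turn-over ramp: middle of the edge between landing and ramp, on the landing's top, 45 mm above the worktop. x points level downhill, y along the edge, z up. The aluminium landing is flat and bare, x = -110 to 0 mm, 104 mm wide. The ramp drops 42 mm at 70 degrees (foot at x = 15), into a groove that ends at x = 31 in a 6 mm step up to the pad. Side cheeks end 3 mm below landing level.
- ramp_pad (a point): middle of the top of the ramp's black pad, 109 x 104 mm, 9 mm above the worktop; axes as the crest; low rails at its sides and far end. A lid pushed until its middle is 6 mm past the edge tips; draw the fingers back and it slides to stand nose down in the groove, its tail 18 mm above landing level. Fingertips moved on level, 5 mm above the landing, to 45 mm past the edge, topple it onto the pad.
There are look-alikes about, which are no part of the job. Of the things like the part that bears blue_lid_center, leave any that is orange; of the rest the smaller one is meant.

How it is judged:
On the way, in this order (a step that is already met when the one before it is completed fails the run):
1. the blue lid lies hollow side up on the landing (angle between blue_lid_center's own z axis and vertical below 0.17 rad and x of blue_lid_center in the frame of ramp_crest between -0.12 and 0.01 m and y of blue_lid_center in the frame of ramp_crest between -0.05 and 0.05 m and z of blue_lid_center in the frame of ramp_crest between 0.004 and 0.012 m), for 0.2 s.
2. the blue lid goes nose down over the ramp (angle between blue_lid_center's own z axis and vertical between 0.7 and 2.2 rad and x of blue_lid_center in the frame of ramp_crest between -0.03 and 0.08 m and z of blue_lid_center in the frame of ramp_crest below 0.03 m).
At the end, for the whole second after the job is handed in: The blue lid lies at rest on the black pad, flat within 10 degrees, hollow side down, its centre within 45 mm of the pad's centre along the ramp and 30 mm across it; the yellow lid is within 20 mm of where it lay (angle between blue_lid_center's own z axis and vertical above 2.96 rad and x of blue_lid_center in the frame of ramp_pad between -0.045 and 0.045 m and y of blue_lid_center in the frame of ramp_pad between -0.03 and 0.03 m and z of blue_lid_center in the frame of ramp_pad between 0.003 and 0.013 m and linear speed of blue_lid below 0.02 m/s and distance of yellow_lid_center from where it was at the start of the episode below 0.02 m); the robot touches nothing.
It fails at once if the yellow lid is moved by more than 20 mm (distance of yellow_lid_center from where it was at the start of the episode above 0.02 m).
It also fails if it takes over 48 s, if anything falls off the work surface, if the arm or the gripper's body presses on something with over 40 N, if the wrist force passes 120 N, or if a joint passes its speed limit or range.

### The arm

A 6-joint arm with a two-finger parallel gripper is mounted at the origin on a cart in front of the work surface, level with it; the furniture and walls round the work are solid. World frame = base frame: x ahead of the robot, y to its left, z up, the work surface at z = 0. Lengths are in m, angles in rad, forces in N, time in s.
With the tool pointing down it reaches from about 0.225 to 0.875 m from the base axis. Payload 3.4 kg.
Tool frame: the origin (TCP) lies on the centre line of the jaws, within the pads' length; the fingertips stand 17 mm ahead of it and the grasp point (between the pads) lies 2 mm behind it; z points along the fingers, y is the line along which they close (so a half turn about z gives the same grasp; the last joint's range is limited). The gripper opens to 85 mm and grips with 20 to 120 N. Pads are 22 mm wide; open, the fingers measure 114 mm over their backs; the gripper's body (76 mm by 85 mm) begins 54 mm behind the grasp point. The pads swing forward as they close: fully open they stand 13 mm farther back than shut.
Start: joints at [-1.424, 0.276, 1.505, -0, 1.361, -0.121], TCP at [0.152, -0.555, 0.248] pointing down, gripper open.
Joint ranges: [-2.89, 2.89], [-0.75, 2.08], [0.22, 2.7], [-1.18, 4.32], [0.11, 2.71], [-2.7, 2.7]. Speed limits (rad/s): [2.57, 2.57, 3.14, 3.14, 3.14, 3.14].

### API

Orientations are given as a unit quaternion [w, x, y, z].
In Python, from rig import manip gives the robot as it stands.
- The arm moves only by the tool move_arm, never from a script. Its argument "steps" is one flat list of numbers, 7 for each row, row after row: the turn, a rotation vector about the world's x, y, z normalised to -1 to 1, where 1 is 360 degrees, then the shift along the world's x, y, z normalised to -1 to 1, where 1 is 1 m, then the opening, from -1 (shut) to 1 (fully open). A call has exactly 10 rows; each row is the pose to reach, as a shift and turn from the pose commanded when the call began, turning the shorter way round; what a row does not reach only later rows make up. A row lasts 1/10 s, in which the tool goes at most 50 mm and 8.59 degrees, less where a joint would pass 70% of its speed; a pose out of reach is approached as far as the arm can. A call with a number of a shift or a turn outside -1 to 1 is refused whole. A call with a gripper value outside its range is refused whole. The fingers move at their own pace and stop on an object; "squeeze" is the grip in N (left out, the last holds). Time passes only in rows, so rows that repeat a pose let the fingers close, or fill a call up. It gives the time, the measured TCP pose, the force, the opening and the grip force at its end, in the units of the state.
- manip.get_state(): the state, without advancing time (a new reading comes with each control period).
- manip.get_image(name): name is "scene" or "top" or "wrist"; returns a dict with "pixels" (480x640x3 uint8, blue, green, red), "fx", "fy", "cx", "cy" (pixels), "R" (3x3) and "t" (3): a world point X has camera coordinates R X + t. Camera axes: x right, y down, z forward; pixel columns grow to the right and rows downward; lengths in m; the calibration is good to about 2 mm. A picture is of the moment at which its call begins. There is no depth.
- manip.sign_off(): hands the job in; it is judged then, once.
The state is a dict: "clock": time; "qpos": joint angles; "qd": joint speeds; "effort": joint torques, N m; "position": TCP position; "ee_rot": TCP orientation; "contact_force": force on the tool from outside, world axes, zero at the start; "moment": the same for the moment, N m; "width": finger opening in m; "gripper_force": force on a finger pad.
Only numpy, scipy, OpenCV 4.12 (cv2) and the standard library are available. Lean on these libraries where they do the work, as an engineer would, in place of code of your own. Each camera call takes 0.05 s, during which the arm holds its last target. There are 200 camera calls.

## Working session

There is one attempt and no reset: what is moved stays moved. The work goes in short steps, Python scripts to look and compute and a tool call to move; the robot and the scene stay as the last step left them, time stands still between calls to the robot, and variables do not carry over. Pictures are saved under pics/ and viewed, at most 12 in all, crops included, and the job is handed in when it is done.

Besides the shell and the picture viewer there is one more tool, called after "Request:" in YAML: its name, and indented under it one key for each argument. move_arm: Moves the arm, as the interface text tells. Scaled input: -1 to 1 covers 1 m each way for a shift and 360 degrees each way for a turn. Its arguments: {"type":"object","properties":{"steps":{"type":"array"},"squeeze":{"type":"number"}},"required":["steps"]}

```bash
ls; mkdir -p pics
python3 - <<'E'
from rig import manip
import cv2,pickle
d={}
for n in("scene","top"):
    d[n]=manip.get_image(n); cv2.imwrite(f"pics/{n}0.png",d[n]["pixels"])
    print(n,d[n]["fx"],d[n]["cx"],d[n]["cy"],d[n]["R"],d[n]["t"])
pickle.dump(d,open("d0.pkl","wb"))
print(manip.get_state())
E
```

```text
pics
scene 615.926572032836 327.16359642561264 240.99016239174426 [[-0.82692327 -0.56192239 -0.02100325]
 [-0.39933261  0.61313375 -0.68161607]
 [ 0.39589313 -0.55525691 -0.7314085 ]] [0.27715962 0.33866072 1.25854844]
top 569.571767796113 322.8196264437663 234.72413723974807 [[ 0.02220089 -0.99971828  0.00839493]
 [-0.9966121  -0.02279549 -0.0790233 ]
 [ 0.0791924  -0.0066121  -0.99683742]] [-0.19173225  0.46722596  1.74561466]
{'clock': 0.1, 'qpos': array([-1.42402084e+00,  2.76525165e-01,  1.50599575e+00, -1.51932814e-05,
        1.36069468e+00, -1.20999472e-01]), 'qd': array([-0.00100014, -0.00032686, -0.00251984, -0.00040954,  0.00081353,
        0.00156113]), 'effort': array([ 1.25068527e-03, -4.17701161e+01, -2.46405262e+01, -1.60723522e-05,
        5.86381575e-03,  8.52701163e-06]), 'position': array([ 0.1520629 , -0.5540757 ,  0.24753424]), 'ee_rot': array([-8.11309332e-04,  9.91049914e-01,  1.33489363e-01, -1.78856582e-05]), 'contact_force': array([-0.39414935,  0.30631566,  0.8500616 ]), 'moment': array([0.04440003, 0.02030658, 0.00587799]), 'gripper_force': 0.0, 'width': 0.08568206657515659}
```

View pics/scene0.png

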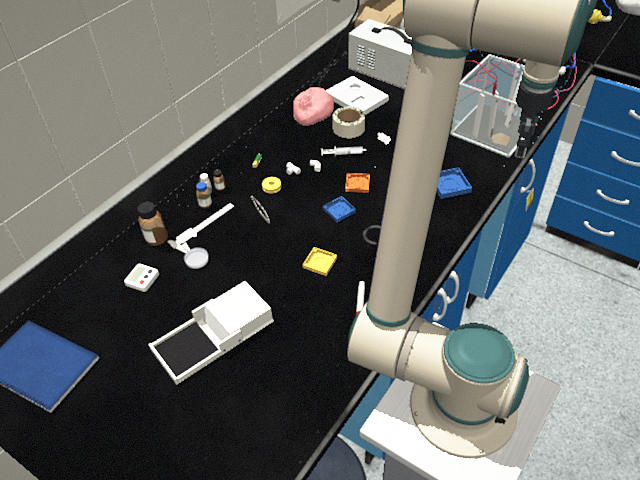

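View pics/top0.png

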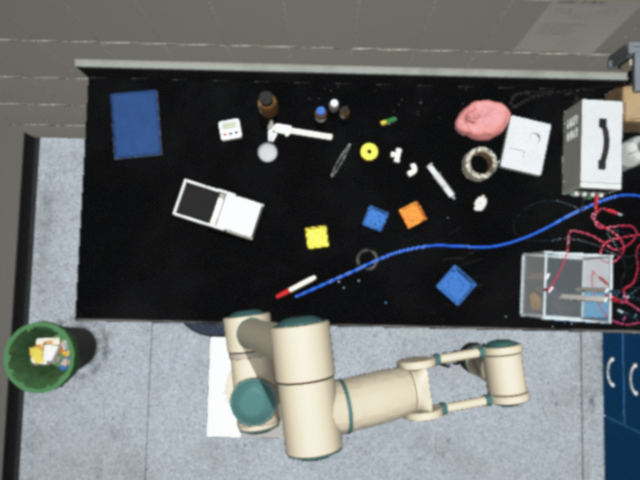

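Candidates in the top view: small blue (376,218), larger blue tray (456,285), orange (413,215), yellow (317,237) and the blue notebook (136,124). The description (not orange, the smaller one) points to the small blue lid at (376,218). Next I'll measure it and the ramp, and take a close crop.

```bash
cat > h.py <<'E'
import numpy as np, cv2
def ray(im,uv,z):
    R=np.array(im["R"]);t=np.array(im["t"]);c=-R.T@t
    uv=np.atleast_2d(uv).astype(float)
    d=np.c_[(uv[:,0]-im["cx"])/im["fx"],(uv[:,1]-im["cy"])/im["fy"],np.ones(len(uv))]@R
    return c+d*((z-c[2])/d[:,2])[:,None]
def proj(im,X):
    p=np.atleast_2d(X)@np.array(im["R"]).T+im["t"]
    return np.c_[im["fx"]*p[:,0]/p[:,2]+im["cx"],im["fy"]*p[:,1]/p[:,2]+im["cy"]]
def blobs(im,lo,hi,amin=80):
    m=cv2.inRange(cv2.cvtColor(im["pixels"],cv2.COLOR_BGR2HSV),lo,hi)
    cs,_=cv2.findContours(m,cv2.RETR_EXTERNAL,cv2.CHAIN_APPROX_NONE)
    return [c for c in cs if cv2.contourArea(c)>amin]
def rect(im,c,z):
    P=ray(im,c[:,0,:],z)[:,:2]
    (cx,cy),(w,h),a=cv2.minAreaRect((P*1000).astype(np.float32))
    return np.round([cx,cy,w,h,a],1)
E
python3 - <<'E'
import pickle; from h import *
d=pickle.load(open("d0.pkl","rb"))
for n in d:
    im=d[n]
    for nm,lo,hi,z in(("blue",(100,120,60),(125,255,255),.012),("yellow",(22,120,120),(35,255,255),.012),("orange",(5,150,120),(18,255,255),.012)):
        for c in blobs(im,lo,hi):
            print(n,nm,c.mean(0).round(),cv2.contourArea(c),rect(im,c,z))
s=d["scene"]["pixels"][270:390,140:290];t=d["top"]["pixels"][170:250,165:275]; b=d["scene"]["pixels"][160:280,290:410]
o=np.hstack([cv2.resize(x,(w,400),interpolation=cv2.INTER_CUBIC) for x,w in((s,500),)])
o2=cv2.resize(t,(300,218),interpolation=cv2.INTER_CUBIC);b2=cv2.resize(b,(300,300),interpolation=cv2.INTER_CUBIC)
C=np.zeros((600,800,3),np.uint8);C[:400,:500]=o;C[:218,500:]=o2;C[220:520,500:]=b2
cv2.imwrite("pics/crop1.png",C)
E
```

```text
scene blue [[368. 418.]] 1185.5 [129.9 109.9 101.6 168.8   2.5]
scene blue [[ 42. 363.]] 5079.0 [811.5 418.6 210.  147.2   7.2]
scene blue [[449. 287.]] 161.0 [ 160.  -257.8   52.    36.4   87.7]
scene blue [[339. 209.]] 491.0 [ 526.1 -338.    72.6   76.3   69.3]
scene blue [[453. 183.]] 746.0 [ 326.8 -592.4  100.6  109.9   49. ]
scene blue [[500. 231.]] 5945.5 [ 1.262e+02 -6.369e+02  1.074e+02  9.860e+02  3.000e-01]
scene blue [[608. 168.]] 11206.0 [  29.4 -945.7  226.2  816.7   15.3]
scene yellow [[320. 260.]] 497.0 [ 467.8 -161.1   66.2   66.8    9.4]
scene yellow [[271. 185.]] 244.5 [ 738.5 -315.5   50.4   71.1   38.3]
scene yellow [[596.  16.]] 102.5 [  286.1 -1739.2    40.8   117.3     7.3]
scene orange [[357. 182.]] 407.0 [ 542.5 -453.7   66.3   79.6   28.8]
top blue [[622. 406.]] 4969.5 [  -30.5 -1102.3   111.2   438.2    88.7]
top blue [[456. 285.]] 966.5 [ 326.1 -596.7   99.1   98.5   49.6]
top blue [[375. 218.]] 486.0 [ 527.5 -343.    72.4   72.4   69.3]
top blue [[443. 250.]] 1314.5 [ 435.5 -559.7   72.1  976.7   15.2]
top blue [[619. 197.]] 157.0 [  613.5 -1107.7    22.7   130.3    10.3]
top blue [[135. 123.]] 2957.0 [811.3 418.  211.5 149.4   6.8]
top yellow [[ 36. 353.]] 140.5 [ 87.4 686.3  48.8  39.5   3.5]
top yellow [[316. 237.]] 449.0 [ 465.8 -161.    69.6   69.1    8.5]
top yellow [[369. 151.]] 246.5 [ 739.9 -320.8   57.6   56.7    1. ]
top orange [[412. 214.]] 435.5 [ 543.1 -459.3   68.5   69.2   27.8]
```

View pics/crop1.png

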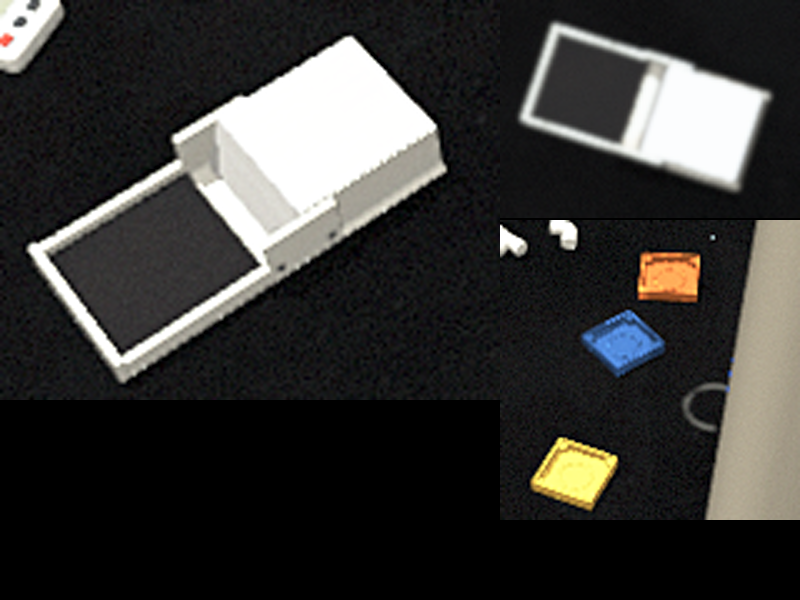

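The crop confirms that the small blue lid is hollow side up and the right size, at scene (339,209). The crest runs from about scene (206,307) to (229,336). Next, the ramp frame.

Run:
```python
import pickle; from h import *
d=pickle.load(open("d0.pkl","rb"))
s=d["scene"]
P=ray(s,[[245.3,281.1],[271.1,309],[206,307.2],[229.6,336.3]],.045)
print((P*1000).round(1), np.linalg.norm(P[0]-P[1]),np.linalg.norm(P[2]-P[3]),np.linalg.norm(P[0]-P[2]))
for n in d:
    im=d[n]; g=cv2.cvtColor(im["pixels"],cv2.COLOR_BGR2GRAY)
    if n=="scene":
        box=(140,270,290,390)
    else: box=(165,170,275,250)
    m=np.zeros_like(g); x0,y0,x1,y1=box; m[y0:y1,x0:x1]=(g[y0:y1,x0:x1]>120)*255
    cs,h=cv2.findContours(m,cv2.RETR_CCOMP,cv2.CHAIN_APPROX_NONE)
    for c,hh in zip(cs,h[0]):
        if cv2.contourArea(c)>300: print(n,"hole" if hh[3]>=0 else "outer",cv2.contourArea(c),c.mean(0).round(),rect(im,c,.009), cv2.approxPolyDP(c,4,True)[:,0].tolist())
    # bright landing
    m2=((g>225)&(m>0)).astype(np.uint8)*255
    cs,_=cv2.findContours(cv2.morphologyEx(m2,cv2.MORPH_OPEN,np.ones((7,7))),cv2.RETR_EXTERNAL,cv2.CHAIN_APPROX_NONE)
    for c in cs:
        if cv2.contourArea(c)>300: print(n,"bright",rect(im,c,.045))
```

```text
[[556.5  12.9  45. ]
 [456.4  43.8  45. ]
 [582.5 120.7  45. ]
 [486.7 151.4  45. ]] 0.10475928625310944 0.10063266802694808 0.11082203966117103
scene outer 5804.5 [[211. 332.]] [554.5 139.6 270.2 148.   73.5] [[245, 281], [195, 308], [191, 319], [148, 344], [176, 383], [273, 321], [270, 307]]
scene hole 1872.0 [[185. 348.]] [568.6 211.4 110.  102.8  73.5] [[196, 321], [218, 349], [176, 377], [153, 346]]
scene bright [526.5  79.4 111.3 108.4  72.8]
top outer 3118.5 [[218. 208.]] [547.9 148.5 265.  124.2  73.9] [[183, 180], [174, 215], [251, 238], [263, 204]]
top hole 1128.0 [[198. 202.]] [565.  211.4 115.  103.9  73.6] [[187, 182], [220, 193], [208, 222], [176, 212]]
top bright [524.5  79.5 110.4 112.4  73.4]
```

Request:
move_arm:
  steps: [0, 0, 0.15, 0.375, 0.213, -0.05, 1, 0, 0, 0.15, 0.375, 0.213, -0.05, 1, 0, 0, 0.15, 0.375, 0.213, -0.05, 1, 0, 0, 0.15, 0.375, 0.213, -0.05, 1, 0, 0, 0.15, 0.375, 0.213, -0.05, 1, 0, 0, 0.15, 0.375, 0.213, -0.05, 1, 0, 0, 0.15, 0.375, 0.213, -0.05, 1, 0, 0, 0.15, 0.375, 0.213, -0.05, 1, 0, 0, 0.15, 0.375, 0.213, -0.05, 1, 0, 0, 0.15, 0.375, 0.213, -0.05, 1]
  squeeze: 30

```text
clock: 1.1
position: [0.5305, -0.3384, 0.1968]
ee_rot: [-0.001, 0.821, 0.571, 0.001]
contact_force: [-0.7, -0.1, 0.1]
width: 0.0849
gripper_force: 0.0
```

Run:
```python
from rig import manip; from h import *
im=manip.get_image("wrist"); cv2.imwrite("pics/w1.png",im["pixels"])
st=manip.get_state(); print(st["clock"],st["position"],st["ee_rot"],st["contact_force"],st["width"])
for c in blobs(im,(100,120,60),(125,255,255),500): print(c.mean(0),cv2.contourArea(c),rect(im,c,.012),rect(im,c,.0))
```

```text
1.15 [ 0.52839125 -0.33980912  0.19710761] [-9.14898309e-04  8.21354063e-01  5.70417913e-01 -2.64747561e-04] [ 0.01503897  0.11498131 -0.04924632] 0.08545979743395016
[[322.115625 210.25    ]] 6659.0 [ 528.3 -342.3   65.6   65.7   69.6] [ 527.2 -345.2   68.1   68.2   69.6]
[[169.39360223 267.75799722]] 4098.5 [ 400.8 -363.4   27.8  372.    19.8] [ 394.8 -367.1   28.9  386.3   19.8]
```

View pics/w1.png

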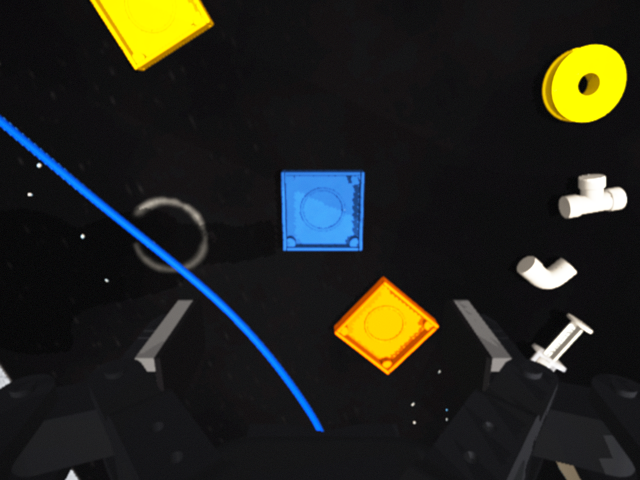

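The wrist view shows the blue lid at (322,210), aligned with the fingers, and the orange one at (385,325) is clear of them. Now I'll descend.

Request:
move_arm:
  steps: [0, 0, 0, 0.001, 0, -0.04, 0.74, 0, 0, 0, 0.001, 0, -0.08, 0.74, 0, 0, 0, 0.001, 0, -0.12, 0.74, 0, 0, 0, 0.001, 0, -0.14, 0.74, 0, 0, 0, 0.001, 0, -0.15, 0.74, 0, 0, 0, 0.001, 0, -0.16, 0.74, 0, 0, 0, 0.001, 0, -0.165, 0.74, 0, 0, 0, 0.001, 0, -0.168, 0.74, 0, 0, 0, 0.001, 0, -0.17, 0.74, 0, 0, 0, 0.001, 0, -0.172, 0.74]

```text
clock: 2.15
position: [0.5286, -0.3419, 0.027]
ee_rot: [0.001, 0.822, 0.569, 0.0]
contact_force: [-0.0, 0.2, 1.6]
width: 0.0741
gripper_force: 0.0
```

Run:
```python
from rig import manip; from h import *
im=manip.get_image("wrist"); cv2.imwrite("pics/w2.png",im["pixels"])
st=manip.get_state(); print(st["clock"],st["position"],st["ee_rot"],st["contact_force"],st["width"])
for c in blobs(im,(100,120,60),(125,255,255),500): print(c.mean(0),cv2.contourArea(c),rect(im,c,.012))
```

```text
2.2 [ 0.52838049 -0.34167722  0.02661613] [4.49712895e-04 8.22396580e-01 5.68914447e-01 1.24668559e-04] [0.66024967 0.07754294 0.17969416] 0.0740992006137731
[[322.66718995 300.77708006]] 26885.5 [ 528.6 -341.3   68.2   64.8   69.6]
```

View pics/w2.png

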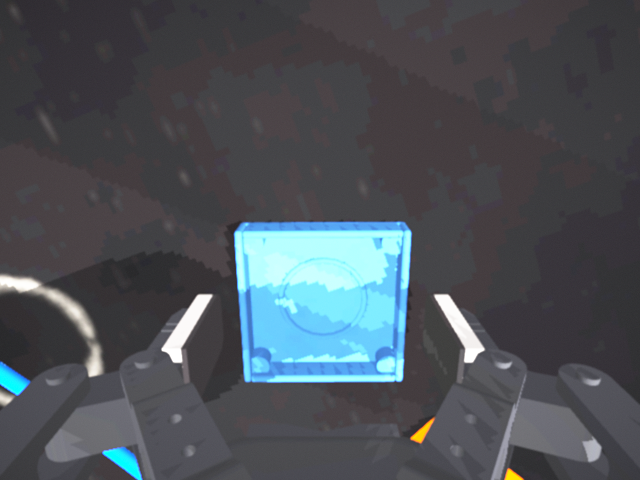

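Request:
move_arm:
  steps: [0, 0, 0, 0, 0, -0.001, 0.74, 0, 0, 0, 0, 0, -0.001, 0.74, 0, 0, 0, 0, 0, -0.002, 0.74, 0, 0, 0, 0, 0, -0.002, 0.74, 0, 0, 0, 0, 0, -0.003, 0.74, 0, 0, 0, 0, 0, -0.003, 0.74, 0, 0, 0, 0, 0, -0.004, 0.74, 0, 0, 0, 0, 0, -0.005, 0.74, 0, 0, 0, 0, 0, -0.006, 0.74, 0, 0, 0, 0, 0, -0.006, 0.74]

```text
clock: 3.2
position: [0.528, -0.3414, 0.0201]
ee_rot: [-0.0, 0.822, 0.569, -0.0]
contact_force: [0.9, -0.5, -0.5]
width: 0.0741
gripper_force: 0.0
```

Run:
```python
from rig import manip; from h import *
im=manip.get_image("wrist"); cv2.imwrite("pics/w3.png",im["pixels"])
st=manip.get_state(); print(st["position"],st["contact_force"])
R=np.array(im["R"]);t=np.array(im["t"]);print(im["fx"],R[2],-R.T@t)
# pads at w2 and now are fixed in the camera: pixels (213,295),(433,295) tip inner corners
for z in (-.005,0,.005,.01,.015,.02,.025):
    P=ray(im,[[213,295],[433,295]],z); print(z,np.linalg.norm(P[0]-P[1]),P.mean(0)[:2])
```

```text
[ 0.52806341 -0.34147701  0.02019632] [0.08711397 0.31144307 0.27568593]
405.91470462759986 [-0.10230367 -0.27049265 -0.95727096] [ 0.5538328  -0.27238523  0.14533993]
-0.005 0.08944982973052072 [ 0.52811702 -0.34075704]
0 0.08647491055446291 [ 0.52897227 -0.33848314]
0.005 0.0834999913784051 [ 0.52982753 -0.33620923]
0.01 0.08052507220234736 [ 0.53068278 -0.33393532]
0.015 0.07755015302628959 [ 0.53153804 -0.33166142]
0.02 0.07457523385023172 [ 0.53239329 -0.32938751]
0.025 0.07160031467417396 [ 0.53324855 -0.3271136 ]
```

Request:
move_arm:
  steps: [0, 0, 0, 0, 0, -0.001, 0.74, 0, 0, 0, 0, 0, -0.001, 0.74, 0, 0, 0, 0, 0, -0.002, 0.74, 0, 0, 0, 0, 0, -0.002, 0.74, 0, 0, 0, 0, 0, -0.003, 0.74, 0, 0, 0, 0, 0, -0.003, 0.74, 0, 0, 0, 0, 0, -0.004, 0.74, 0, 0, 0, 0, 0, -0.005, 0.74, 0, 0, 0, 0, 0, -0.006, 0.74, 0, 0, 0, 0, 0, -0.006, 0.74]

```text
clock: 4.25
position: [0.528, -0.3415, 0.0141]
ee_rot: [-0.0, 0.822, 0.569, -0.0]
contact_force: [-0.3, -0.9, -0.4]
width: 0.0742
gripper_force: 0.0
```

Request:
move_arm:
  steps: [0, 0, 0, 0, 0, 0, 0.6, 0, 0, 0, 0, 0, 0, 0.55, 0, 0, 0, 0, 0, 0, 0.5, 0, 0, 0, 0, 0, 0, 0.45, 0, 0, 0, 0, 0, 0, 0.4, 0, 0, 0, 0, 0, 0, 0.35, 0, 0, 0, 0, 0, 0, 0.3, 0, 0, 0, 0, 0, 0, 0.3, 0, 0, 0, 0, 0, 0, 0.3, 0, 0, 0, 0, 0, 0, 0.3]
  squeeze: 30

```text
clock: 5.25
position: [0.5284, -0.3417, 0.0147]
ee_rot: [0.0, 0.822, 0.569, 0.0]
contact_force: [-0.1, -0.1, 4.9]
width: 0.063
gripper_force: 34.2
```

Gripped at 63 mm. I'll lift and carry it towards the landing.

Request:
move_arm:
  steps: [0, 0, 0, 0, 0, 0.03, 0.3, 0, 0, 0, 0, 0, 0.07, 0.3, 0, 0, 0.005, 0, 0.03, 0.1, 0.3, 0, 0, 0.0108, -0.002, 0.08, 0.13, 0.3, 0, 0, 0.0108, -0.002, 0.13, 0.14, 0.3, 0, 0, 0.0108, -0.002, 0.18, 0.14, 0.3, 0, 0, 0.0108, -0.002, 0.23, 0.14, 0.3, 0, 0, 0.0108, -0.002, 0.28, 0.14, 0.3, 0, 0, 0.0108, -0.002, 0.33, 0.14, 0.3, 0, 0, 0.0108, -0.002, 0.37, 0.14, 0.3]

```text
clock: 6.25
position: [0.5251, 0.0305, 0.1537]
ee_rot: [-0.0, 0.803, 0.596, -0.0]
contact_force: [0.7, -0.5, -0.8]
width: 0.0631
gripper_force: 33.6
```

Request:
move_arm:
  steps: [0, 0, 0, 0, 0.02, 0, 0.3, 0, 0, 0, 0, 0.03, 0, 0.3, 0, 0, 0, 0, 0.03, 0, 0.3, 0, 0, 0, 0, 0.03, 0, 0.3, 0, 0, 0, 0, 0.03, 0, 0.3, 0, 0, 0, 0, 0.03, 0, 0.3, 0, 0, 0, 0, 0.03, 0, 0.3, 0, 0, 0, 0, 0.03, 0, 0.3, 0, 0, 0, 0, 0.03, 0, 0.3, 0, 0, 0, 0, 0.03, 0, 0.3]

```text
clock: 7.25
position: [0.5262, 0.0584, 0.1544]
ee_rot: [0.0, 0.803, 0.596, 0.0]
contact_force: [-0.8, -0.7, -0.6]
width: 0.0636
gripper_force: 33.6
```

Run:
```python
from rig import manip; from h import *
im=manip.get_image("wrist"); cv2.imwrite("pics/w4.png",im["pixels"])
import pickle; pickle.dump(im,open("w4.pkl","wb"))
st=manip.get_state(); print(st["clock"],st["position"],st["ee_rot"],st["contact_force"],st["width"],st["gripper_force"])
```

```text
7.3 [0.52614209 0.05840427 0.15434967] [6.38356130e-05 8.02675763e-01 5.96415639e-01 3.01811344e-05] [-0.37721896  0.13970887  0.17696498] 0.06302302547980483 33.58100473880768
```

View pics/w4.png

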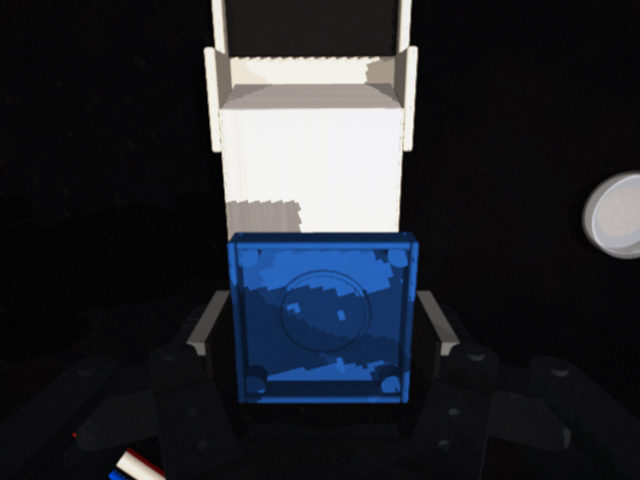

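The lid is held level. The crest lies at row 108, from (222,108) to (402,108), with the landing sides at columns 227 and 398 at row 230.

Run:
```python
from h import *; import pickle
im=pickle.load(open("w4.pkl","rb"))
P=ray(im,[[222,108],[402,108],[226.5,225],[398.5,225]],.045)[:,:2]*1000
print(P.round(1),np.linalg.norm(P[0]-P[1]),np.linalg.norm(P[2]-P[3]))
e=P[0]-P[1];print("edge dir",np.degrees(np.arctan2(-e[1],-e[0]))+90 ,"mid",P[:2].mean(0))
m=P[:2].mean(0)-P[2:].mean(0);print("axis",np.degrees(np.arctan2(m[1],m[0])))
print("yaw",2*np.degrees(np.arctan2(.596416,.802676)))
Q=ray(im,[[228,56],[410,56]],.009);print(Q)
```

```text
[[493.7 144.8]
 [589.1 116. ]
 [472.2  80.9]
 [571.3  51. ]] 99.62021504587663 103.45495361047546
edge dir 73.22048358073134 mid [541.42014272 130.38249115]
axis 73.03802938359105
yaw 73.2272486640351
[[0.50004052 0.17486461 0.009     ]
 [0.60746707 0.1424738  0.009     ]]
```

Request:
move_arm:
  steps: [0, 0, 0, 0.001, 0.025, -0.02, 0.3, 0, 0, 0, 0.001, 0.025, -0.04, 0.3, 0, 0, 0, 0.001, 0.025, -0.06, 0.3, 0, 0, 0, 0.001, 0.025, -0.075, 0.3, 0, 0, 0, 0.001, 0.025, -0.083, 0.3, 0, 0, 0, 0.001, 0.025, -0.088, 0.3, 0, 0, 0, 0.001, 0.025, -0.091, 0.3, 0, 0, 0, 0.001, 0.025, -0.093, 0.3, 0, 0, 0, 0.001, 0.025, -0.094, 0.3, 0, 0, 0, 0.001, 0.025, -0.094, 0.3]

```text
clock: 8.3
position: [0.5274, 0.0834, 0.0607]
ee_rot: [0.0, 0.803, 0.596, 0.0]
contact_force: [0.1, -0.2, -0.4]
width: 0.0632
gripper_force: 33.6
```

Request:
move_arm:
  steps: [0, 0, 0, 0, 0, -0.0005, 0.3, 0, 0, 0, 0, 0, -0.001, 0.3, 0, 0, 0, 0, 0, -0.001, 0.5, 0, 0, 0, 0, 0, -0.001, 0.55, 0, 0, 0, 0, 0, -0.001, 0.6, 0, 0, 0, 0, 0, -0.001, 0.7, 0, 0, 0, 0, 0, -0.001, 0.75, 0, 0, 0, 0, 0, -0.001, 0.75, 0, 0, 0, 0, 0, 0.02, 0.75, 0, 0, 0, 0, 0, 0.06, 0.75]

```text
clock: 9.3
position: [0.5247, 0.0833, 0.1183]
ee_rot: [-0.002, 0.803, 0.596, -0.003]
contact_force: [0.8, -1.2, -0.0]
width: 0.0745
gripper_force: 0.0
```

Run:
```python
from rig import manip; from h import *
st=manip.get_state(); print(st["clock"],st["position"],st["contact_force"],st["width"])
for n in("top","scene","wrist"):
    im=manip.get_image(n); cv2.imwrite(f"pics/{n}5.png",im["pixels"])
    for c in blobs(im,(100,100,40),(125,255,255),150):
        r=rect(im,c,.057)
        if abs(r[0]-526)<40 and abs(r[1]-84)<40: print(n,r)
```

```text
9.3 [0.52472001 0.08333722 0.11826806] [ 0.78179046 -1.15607231 -0.01352255] 0.07453395044642958
top [521.9  69.   32.6  55.8  72.8]
scene [524.7  85.8  64.6  69.5  73.2]
wrist [527.1  83.7  65.2  63.4  73.5]
```

View pics/wrist5.png

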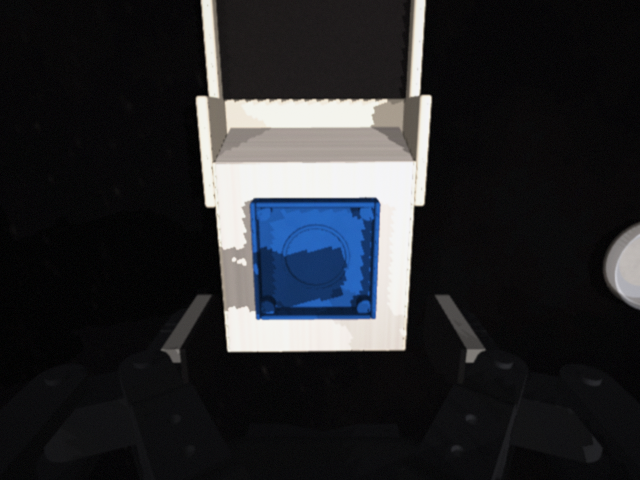

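Run:
```python
from rig import manip; from h import *
st=manip.get_state(); print(st["clock"],st["position"],st["ee_rot"])
im=manip.get_image("wrist")
g=cv2.cvtColor(im["pixels"],cv2.COLOR_BGR2GRAY)
print(g[340:362,390].tolist(), g[150:172,390].tolist(), g[150:172,250].tolist())
b=[rect(im,c,.057) for c in blobs(im,(100,100,40),(125,255,255),500)];print(b)
u=np.array([.2886,.9574]);v=np.array([-u[1],u[0]])
P=ray(im,[[217,161],[413,161],[228,352],[407,352]],.045)[:,:2]*1000
C=P[:2].mean(0)
print(P.round(1),C,"rel lid",[( (r[:2]-C)@u,(r[:2]-C)@v) for r in b],[((p-C)@u,(p-C)@v) for p in P])
```

```text
9.45 [0.52922976 0.08354874 0.12280765] [0.0018094  0.80263916 0.59645665 0.00256243]
[223, 222, 222, 223, 222, 222, 220, 220, 222, 224, 209, 148, 57, 10, 9, 11, 10, 11, 11, 9, 11, 8] [160, 159, 159, 158, 159, 162, 163, 165, 161, 163, 180, 217, 239, 244, 245, 244, 244, 244, 244, 244, 244, 244] [162, 160, 161, 161, 158, 158, 159, 162, 163, 160, 162, 181, 208, 234, 243, 244, 244, 244, 244, 244, 244, 244]
[array([527.1,  83.8,  65. ,  63.5,  73.2])]
[[493.1 144.9]
 [586.4 116.8]
 [460.   41.3]
 [558.3  11.2]] [539.75180925 130.85859196] rel lid [(np.float64(-48.70520809632451), np.float64(-1.4682674637035762))] [(np.float64(0.028869303211519294), np.float64(48.71846555818499)), (np.float64(-0.028869303211503307), np.float64(-48.718465558185045)), (np.float64(-108.78750223224672), np.float64(50.53897754952477)), (np.float64(-109.17609722918911), np.float64(-52.2644900818288))]
```

Lid sits at x≈-49 mm, centred, hollow side up. I'll shut the fingers and go down behind it.

Request:
move_arm:
  steps: [0, 0, 0, -0.008, -0.025, 0, -1, 0, 0, 0, -0.015, -0.05, 0, -1, 0, 0, 0, -0.015, -0.05, 0, -1, 0, 0, 0, -0.015, -0.05, -0.01, -1, 0, 0, 0, -0.015, -0.05, -0.02, -1, 0, 0, 0, -0.015, -0.05, -0.03, -1, 0, 0, 0, -0.015, -0.05, -0.04, -1, 0, 0, 0, -0.015, -0.05, -0.048, -1, 0, 0, 0, -0.015, -0.05, -0.053, -1, 0, 0, 0, -0.015, -0.05, -0.053, -1]

```text
clock: 10.5
position: [0.5116, 0.0336, 0.0664]
ee_rot: [-0.001, 0.803, 0.597, -0.001]
contact_force: [-0.7, -0.2, 0.8]
width: -0.0002
gripper_force: 0.0
```

Run:
```python
from rig import manip; from h import *
im=manip.get_image("wrist"); cv2.imwrite("pics/w6.png",im["pixels"])
st=manip.get_state(); print(st["clock"],st["position"],st["ee_rot"],st["contact_force"],st["width"])
print([rect(im,c,.057) for c in blobs(im,(100,100,40),(125,255,255),500)])
```

```text
10.55 [0.51205784 0.03355837 0.06697365] [-1.61842308e-04  8.02617334e-01  5.96494214e-01 -2.05776233e-04] [ 0.63146749 -0.18807148  0.69504465] -0.00021313678715721994
[array([526.8,  82.9,  63. ,  63.5,  73.3])]
```

View pics/w6.png

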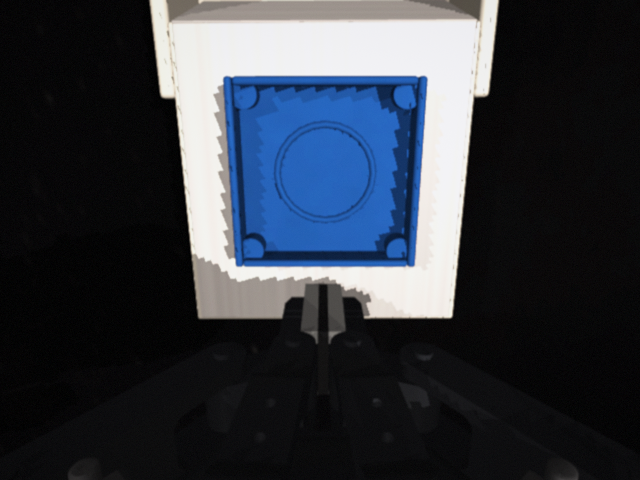

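Request:
move_arm:
  steps: [0, 0, 0, 0.0014, 0.0048, 0, -1, 0, 0, 0, 0.0029, 0.0096, 0, -1, 0, 0, 0, 0.0043, 0.0144, 0, -1, 0, 0, 0, 0.0058, 0.0191, 0, -1, 0, 0, 0, 0.0072, 0.0239, 0, -1, 0, 0, 0, 0.0087, 0.0287, 0, -1, 0, 0, 0, 0.0101, 0.0335, 0, -1, 0, 0, 0, 0.0115, 0.0383, 0, -1, 0, 0, 0, 0.013, 0.0431, 0, -1, 0, 0, 0, 0.0144, 0.0479, 0, -1]

```text
clock: 11.55
position: [0.5267, 0.0818, 0.0673]
ee_rot: [0.0, 0.803, 0.596, -0.0]
contact_force: [0.2, -0.2, 0.2]
width: -0.0
gripper_force: 0.2
```

```bash
cat > look.py <<'E'
import sys; from rig import manip; from h import *
im=manip.get_image("wrist"); cv2.imwrite(f"pics/{sys.argv[1]}.png",im["pixels"])
st=manip.get_state(); p=st["position"]*1000
C=np.array([540.3,131.]);u=np.array([.2886,.9574]);v=np.array([-u[1],u[0]])
print(st["clock"],"tcp u,v,z",(p[:2]-C)@u,(p[:2]-C)@v,p[2],st["contact_force"].round(1))
for c in blobs(im,(100,100,40),(125,255,255),500):
    r=rect(im,c,.057); print("lid",r,"u,v",(r[:2]-C)@u,(r[:2]-C)@v)
E
python3 look.py w7
```

```text
11.6 tcp u,v,z -50.38270739162467 -1.2251973474407263 67.30204259917333 [-0.4  0.7 -1. ]
lid [538.5 123.   63.7  63.8  73.2] u,v -8.178679999999988 -0.5854800000000437
```

Request:
move_arm:
  steps: [0, 0, 0, 0.0003, 0.001, 0, -1, 0, 0, 0, 0.0006, 0.0019, 0, -1, 0, 0, 0, 0.0009, 0.0029, 0, -1, 0, 0, 0, 0.0012, 0.0038, 0, -1, 0, 0, 0, 0.0014, 0.0048, 0, -1, 0, 0, 0, 0.0017, 0.0057, 0, -1, 0, 0, 0, 0.002, 0.0067, 0, -1, 0, 0, 0, 0.0023, 0.0077, 0, -1, 0, 0, 0, 0.0026, 0.0086, 0, -1, 0, 0, 0, 0.0029, 0.0096, 0, -1]

```text
clock: 12.6
position: [0.5295, 0.091, 0.0673]
ee_rot: [0.0, 0.803, 0.596, 0.0]
contact_force: [0.2, -0.4, -0.0]
width: -0.0001
gripper_force: 0.2
```

```bash
python3 look.py w8
```

```text
12.65 tcp u,v,z -41.25200756850566 -1.1784791881104746 67.33310765680734 [-0.4 -0.3 -0.7]
lid [541.4 132.4  64.   64.1  73.2] u,v 1.657820000000012 -0.6491000000000201
```

Request:
move_arm:
  steps: [0, 0, 0, 0.0001, 0.0004, 0, -1, 0, 0, 0, 0.0002, 0.0008, 0, -1, 0, 0, 0, 0.0003, 0.0011, 0, -1, 0, 0, 0, 0.0005, 0.0015, 0, -1, 0, 0, 0, 0.0006, 0.0019, 0, -1, 0, 0, 0, 0.0007, 0.0023, 0, -1, 0, 0, 0, 0.0008, 0.0027, 0, -1, 0, 0, 0, 0.0009, 0.0031, 0, -1, 0, 0, 0, 0.001, 0.0034, 0, -1, 0, 0, 0, 0.0012, 0.0038, 0, -1]

```text
clock: 13.65
position: [0.5307, 0.0948, 0.0673]
ee_rot: [0.0, 0.803, 0.596, 0.0]
contact_force: [0.6, 0.2, -0.5]
width: -0.0001
gripper_force: 0.0
```

```bash
python3 look.py w9
```

```text
13.7 tcp u,v,z -37.39898889175801 -1.2641099662859656 67.33539714417009 [-0.1 -0.5  0.3]
lid [544.2 140.9  37.2  67.8  73.2] u,v 10.603800000000032 -0.8767200000000851
```

Request:
move_arm:
  steps: [0, 0, 0, -0.0014, -0.0048, 0, -1, 0, 0, 0, -0.0029, -0.0096, 0, -1, 0, 0, 0, -0.0043, -0.0144, 0, -1, 0, 0, 0, -0.0058, -0.0191, 0, -1, 0, 0, 0, -0.0058, -0.0191, 0, -1, 0, 0, 0, -0.0058, -0.0191, 0, -1, 0, 0, 0, -0.0058, -0.0191, 0, -1, 0, 0, 0, -0.0058, -0.0191, 0, -1, 0, 0, 0, -0.0058, -0.0191, 0, -1, 0, 0, 0, -0.0058, -0.0191, 0, -1]

```text
clock: 14.7
position: [0.5249, 0.0758, 0.0673]
ee_rot: [0.0, 0.803, 0.597, 0.0]
contact_force: [-0.5, -0.5, -0.0]
width: 0.0005
gripper_force: 0.0
```

```bash
python3 look.py w10
python3 - <<'E'
from rig import manip; from h import *
im=manip.get_image("scene"); s=im["pixels"][260:400,130:300]
w=cv2.imread("pics/w10.png")
C=np.zeros((480,800,3),np.uint8);C[:330,:400]=cv2.resize(s,(400,330),interpolation=cv2.INTER_CUBIC);C[:300,400:]=cv2.resize(w,(400,300));cv2.imwrite("pics/c10.png",C)
E
```

```text
14.75 tcp u,v,z -57.32649482924813 -1.1574210777231102 67.31219090731176 [ 0.4 -0.8 -0.4]
lid [543.6 138.8  31.3  67.9  73.7] u,v 8.420100000000032 -0.9083400000000622
```

View pics/c10.png

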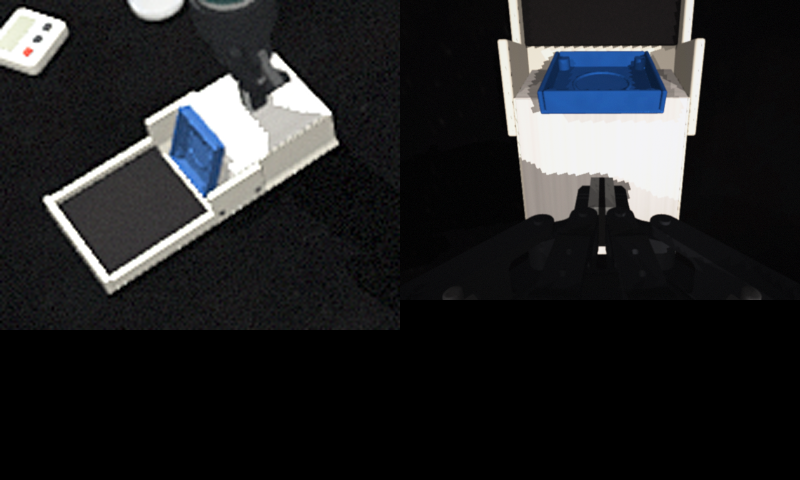

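The lid stands nose down in the groove, with its tail above the landing. Next I'll push its tail onward.

Request:
move_arm:
  steps: [0, 0, 0, 0.0014, 0.0048, 0, -1, 0, 0, 0, 0.0029, 0.0096, 0, -1, 0, 0, 0, 0.0043, 0.0144, 0, -1, 0, 0, 0, 0.0058, 0.0191, 0, -1, 0, 0, 0, 0.0072, 0.0239, 0, -1, 0, 0, 0, 0.0087, 0.0287, 0, -1, 0, 0, 0, 0.0101, 0.0335, 0, -1, 0, 0, 0, 0.0115, 0.0383, 0, -1, 0, 0, 0, 0.013, 0.0431, 0, -1, 0, 0, 0, 0.0144, 0.0479, 0, -1]

```text
clock: 15.8
position: [0.5394, 0.124, 0.0673]
ee_rot: [0.0, 0.803, 0.596, 0.0]
contact_force: [-0.3, 0.2, 0.4]
width: 0.0
gripper_force: 0.0
```

Request:
move_arm:
  steps: [0, 0, 0, 0.0012, 0.0038, 0, -1, 0, 0, 0, 0.0023, 0.0077, 0, -1, 0, 0, 0, 0.0035, 0.0115, 0, -1, 0, 0, 0, 0.0046, 0.0153, 0, -1, 0, 0, 0, 0.0058, 0.0191, 0, -1, 0, 0, 0, 0.0069, 0.023, 0, -1, 0, 0, 0, 0.0081, 0.0268, 0, -1, 0, 0, 0, 0.0092, 0.0306, 0, -1, 0, 0, 0, 0.0104, 0.0345, 0, -1, 0, 0, 0, 0.0115, 0.0383, 0, -1]

```text
clock: 16.8
position: [0.5508, 0.1622, 0.0673]
ee_rot: [0.0, 0.803, 0.596, 0.0]
contact_force: [-0.7, 0.2, 0.0]
width: -0.0002
gripper_force: 0.0
```

```bash
python3 look.py w11
python3 - <<'E'
from rig import manip; from h import *
im=manip.get_image("scene"); s=im["pixels"][260:400,130:300]
w=cv2.imread("pics/w11.png")
C=np.zeros((480,800,3),np.uint8);C[:330,:400]=cv2.resize(s,(400,330),interpolation=cv2.INTER_CUBIC);C[:300,400:]=cv2.resize(w,(400,300));cv2.imwrite("pics/c11.png",C)
E
```

```text
16.85 tcp u,v,z 33.50048543820469 -1.2004215840462504 67.34605047519041 [0.6 0.5 0. ]
lid [558.7 189.5  51.8  51.2  73.5] u,v 61.31814000000003 -0.7330600000000846
```

View pics/c11.png

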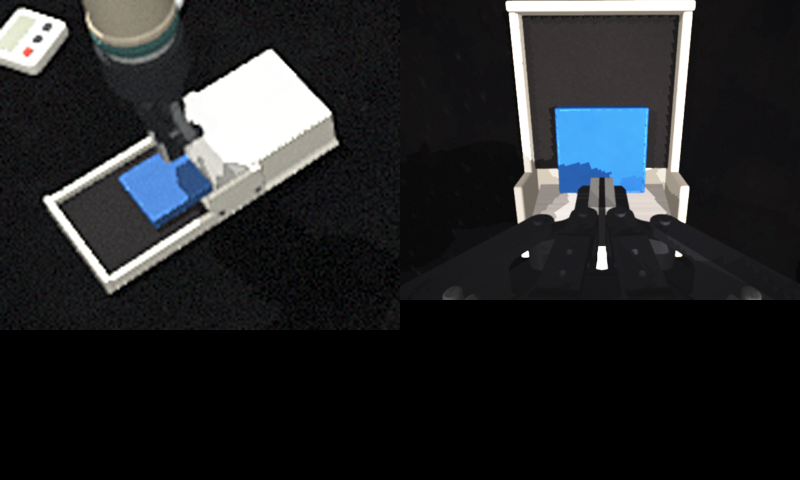

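The lid has flipped hollow side down onto the pad. I'll raise the arm and check.

Request:
move_arm:
  steps: [0, 0, 0, 0, 0, 0.03, -1, 0, 0, 0, 0, 0, 0.06, -1, 0, 0, 0, -0.01, -0.03, 0.09, -1, 0, 0, 0, -0.02, -0.06, 0.11, -1, 0, 0, 0, -0.02, -0.06, 0.12, -1, 0, 0, 0, -0.02, -0.06, 0.12, -1, 0, 0, 0, -0.02, -0.06, 0.12, -1, 0, 0, 0, -0.02, -0.06, 0.12, -1, 0, 0, 0, -0.02, -0.06, 0.12, -1, 0, 0, 0, -0.02, -0.06, 0.12, -1]

```text
clock: 17.9
position: [0.5305, 0.1024, 0.1864]
ee_rot: [-0.0, 0.802, 0.597, -0.001]
contact_force: [-0.1, 0.2, -0.7]
width: 0.0
gripper_force: 0.0
```

```bash
python3 look.py w12
python3 - <<'E'
from rig import manip; from h import *
C=np.array([540.3,131.]);u=np.array([.2886,.9574]);v=np.array([-u[1],u[0]])
for n in("scene","wrist","top"):
    im=manip.get_image(n); cv2.imwrite(f"pics/{n}12.png",im["pixels"])
    for c in blobs(im,(98,100,40),(125,255,255),150):
        r=rect(im,c,.021)
        if abs(r[0]-565)<60 and abs(r[1]-205)<60: print(n,r,"u,v",(r[:2]-C)@u-85.5,(r[:2]-C)@v)
    for c in blobs(im,(22,120,120),(35,255,255),300): print("yellow",n,rect(im,c,.012))
s=cv2.imread("pics/scene12.png")[260:400,130:300];w=cv2.imread("pics/wrist12.png")
O=np.zeros((330,800,3),np.uint8);O[:,:400]=cv2.resize(s,(400,330),interpolation=cv2.INTER_CUBIC);O[:300,400:]=cv2.resize(w,(400,300));cv2.imwrite("pics/c12.png",O)
E
```

```text
17.95 tcp u,v,z -30.321304313328223 1.0132982083168127 186.5986907642399 [-0.1 -0.4  0.2]
lid [554.8 176.8  56.2  57.5  73.3] u,v 48.03362000000001 -0.6644199999999965
scene [552.7 179.9  65.4  73.9  73.2] u,v -35.104499999999966 2.2407799999999156
yellow scene [ 467.6 -161.2   65.9   66.8    9.6]
yellow scene [  386.  -1749.6   118.    246.5    84.9]
wrist [555.1 177.3  64.2  65.3  73.3] u,v -36.901099999999964 -0.8073400000000617
yellow top [ 465.7 -160.8   68.9   68.7    8.5]
```

View pics/c12.png

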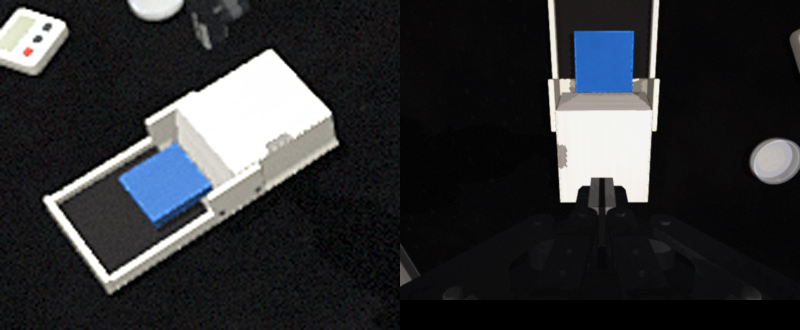

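The lid lies flat at about x = -36 mm and y = -1 mm from the pad's centre. Three measurements agree within 2 mm, inside the 45 mm and 30 mm limits. Yellow hasn't moved and the arm is clear, so I'm handing in.

```bash
python3 -c "
from rig import manip; print(manip.sign_off())"
```

```text
the job is handed in; nothing more can be done
None
```

I handed the job in after about 18 s: the blue lid lies flat, hollow side down, on the black pad, about 36 mm short of its centre along the ramp (limit 45 mm), and the yellow lid has not moved; the sign-off returned no verdict.

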